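# Draw the empty instrument tray forward with a hook

### The job

Take the hook tool by its grip, drop its bent end inside the empty instrument tray behind the rim nearest to you, and drag the tray straight toward you until that near rim lies over the strip of tape on the worktop, roughly parallel to it. Do not touch the tray with the gripper, and leave the tray that holds the dish and forceps where it is. Finally set the hook tool down flat on the worktop, touching neither tray.

Things in the scene. Friction and masses are not known exactly. Their poses are not given: they have to be found in the camera images.
- hook_tool: hook tool lying flat on the worktop, 189 mm long. Grip: a grey ribbed upright bar 100 long x 22 wide x 34 mm high, along the tool's x axis; origin at the centre of the grip's underside, z up. From the grip's +x end a steel rod of 8 mm diameter runs along +x with its centre line 28 mm above the underside (lower side at 24 mm), and at x = 135 mm bends straight down, ending level with the grip's underside. Mass about 0.14 kg. Pinch the grip across its 22 mm width from above.
- hook_tip (a point): lower end of the bent-down part of the hook tool, on its centre line (bar 8 mm in diameter); 135 mm along +x from the tool's origin, at the height of the grip's underside when the tool is level
- tray_empty: the empty stainless instrument tray, loose, about 0.3 kg: 112 mm deep (its x, away from the robot) x 222 mm wide (its y) and 17 mm high with its 4 mm walls (wire edging makes it look up to 119 x 229 x 18); floor 2 mm thick. Origin at the centre of the underside: the inner face of the near long rim is at x = -52 mm, its outer face at x = -56 mm. It stands at the back, its long side roughly parallel to the tape; its place may be left or right of the other tray
- tray_full: an identical instrument tray that holds a closed petri dish and forceps, beside the empty one; same axes and sizes. Must stay where it is
- tape: straight strip of tan masking tape stuck on the worktop in front of the trays, 40 mm wide (x), 600 mm long (y), with no noticeable thickness; origin at its centre, x pointing away from the robot

How it is judged:
By the outcome, as a careful person would: the job done as asked, in the order asked, and still so for the second after the job is handed in, with the robot touching nothing.
It also fails if it takes over 51 s, if anything falls off the work surface, if the arm or the gripper's body presses on something with over 40 N, if the wrist force passes 120 N, or if a joint passes its speed limit or range.

### The arm

A 6-joint arm with a two-finger parallel gripper is mounted at the origin on a cart in front of the work surface, level with it; the furniture and walls round the work are solid. World frame = base frame: x ahead of the robot, y to its left, z up, the work surface at z = 0. Lengths are in mm, angles in degrees, forces in N, time in s.
With the tool pointing down it reaches from about 350 to 1000 mm from the base axis. Payload 7.1 kg.
Tool frame: the origin (TCP) lies midway between the tips of the shut fingers; the grasp point (between the pads) lies 19 mm behind it; z points along the fingers, y is the line along which they close (so a half turn about z gives the same grasp; the last joint's range is limited). The gripper opens to 85 mm and grips with 20 to 120 N. Pads are 22 mm wide; open, the fingers measure 114 mm over their backs; the gripper's body (76 mm by 85 mm) begins 54 mm behind the grasp point. The pads swing forward as they close: fully open they stand 13 mm farther back than shut.
Start: joints at [72.536, 24.242, 93.386, -0, 62.372, -1.089], TCP at [176.171, 599.64, 231.319] pointing down, gripper open.
Joint ranges: [-172.04, 172.04], [-51.8, 120.97], [4.93, 147.93], [-75.15, 255.16], [6.16, 154.13], [-145.62, 145.62]. Speed limits (degrees/s): [136.94, 136.94, 172.46, 180, 180, 180].

### API

Orientations are given as a 3x3 rotation matrix whose columns are the frame's x, y, z axes.
In Python, from plant import state, get_image, camera_model, finish_job, boxes_of, outline_of gives the robot as it stands.
- The arm moves only by the shell command python3 -m creep 'ROWS' [FORCE]. ROWS is JSON, a list that holds one entry, the list of rows, each a list of 7 numbers: the finger opening in m, from 0 to 0.0854, then the shift along the world's x, y, z in m, then the turn, a rotation vector about the world's x, y, z in degrees. In form: [[[gripper, dx, dy, dz, wx, wy, wz], ...]]. A call has 1 to 12 rows; each row shifts and turns the commanded pose from where the row before left it; what a row does not reach is not made up. A row lasts 1/10 s, in which the tool goes at most 50 mm and 8.59 degrees, less where a joint would pass 70% of its speed; a pose out of reach is approached as far as the arm can. A call is refused whole if a number of a shift passes 0.05 or a number of a turn 8.59, either way. A call with a gripper value outside its range is refused whole. The fingers move at their own pace and stop on an object; FORCE is the grip in N (left out, the last holds). Time passes only in rows, so rows that do not move let the fingers close. It gives the time, the measured TCP pose, the force, the opening and the grip force at its end, in the units of the state.
- state(): the state, without advancing time (a new reading comes with each control period).
- get_image(name): name is "scene" or "side" or "wrist"; returns the picture (420x560x3 uint8, red, green, blue); there is no depth.
- camera_model(name): a dict with "K" (3x3 intrinsics, pixels), "dist" ([k1, k2, p1, p2, k3] as OpenCV has them; the pictures are not rectified), "R" (3x3) and "t" (3): a world point X has camera coordinates R X + t. Camera axes: x right, y down, z forward; pixel columns grow to the right and rows downward; lengths in mm; the calibration is good to about 2 mm. A picture is of the moment at which its call begins: read the wrist's pose just before it. camera_model takes no time and is no camera call; for the wrist camera it gives the pose at the moment of the call.
- finish_job(): hands the job in; it is judged then, once.
Trained networks look in the newest picture that a camera, given by its name, has taken for a name from the list of things; names that differ only in an ending like _2 or _b are one class to them, and where a whole thing is asked for, a point or a joint stands for the part that bears it (a point fixed in the world has none). Each returns a list of dicts, best first, with "confidence" (0 to 1); they miss things now and then, are a little off and sometimes report something else, mostly with a low value. They report only what shows in the picture. A call takes as long as a camera call.
- boxes_of(thing, camera): "pixel" ([row, column] in pixels, amid what is visible of it).
- outline_of(thing, camera): "mask" (420x560 bool, what is visible of it) and "pixel" ([row, column] in pixels, amid what is visible of it).
The state is a dict: "time_s": time; "joint_positions": joint angles; "joint_velocities": joint speeds; "joint_torque": joint torques, N m; "ee_pos": TCP position; "ee_rot": TCP orientation; "wrist_force": force on the tool from outside, world axes, zero at the start; "wrist_torque": the same for the moment, N m; "width": opening from 0.0 (shut) to 1.0 (fully open); "grasp_force": force on a finger pad.
Only numpy, scipy, OpenCV 4.12 (cv2) and the standard library are available. Lean on these libraries where they do the work, as an engineer would, in place of code of your own. Each camera call takes 0.05 s, during which the arm holds its last target. There are 200 camera calls.

## Working session

There is one attempt and no reset: what is moved stays moved. The work goes in short steps, Python scripts to look and compute and a shell command to move; the robot and the scene stay as the last step left them, time stands still between calls to the robot, and variables do not carry over. Pictures are saved under pics/ and viewed, at most 10 in all, crops included, and the job is handed in when it is done.

```bash
mkdir -p pics; cat > h.py <<'E'
import numpy as np, cv2
from plant import *
def ray(cam,px,z,m=None):
    m=m or camera_model(cam);K=np.array(m["K"],float);R=np.array(m["R"]);t=np.array(m["t"])
    px=np.atleast_2d(np.array(px,float))  # row,col
    u=cv2.undistortPoints(px[:,::-1].reshape(-1,1,2).copy(),K,np.array(m["dist"],float)).reshape(-1,2)
    d=np.c_[u,np.ones(len(u))]@R; c=-R.T@t
    return c+d*((z-c[2])/d[:,2])[:,None]
def proj(cam,X):
    m=camera_model(cam)
    p,_=cv2.projectPoints(np.array(X,float).reshape(-1,1,3),cv2.Rodrigues(np.array(m["R"]))[0],np.array(m["t"],float),np.array(m["K"],float),np.array(m["dist"],float))
    return p.reshape(-1,2)[:,::-1]
def rect(cam,mask,z):
    p=np.argwhere(mask); h=cv2.convexHull(p[:,::-1].astype(np.int32)).reshape(-1,2)[:,::-1]
    return ray(cam,h,z)
E
python3 - <<'E'
from h import *
ims=[]
for c in ["scene","side"]:
    im=get_image(c);cv2.imwrite(f"pics/{c}0.png",im[:,:,::-1])
    for n,z in [("hook_tool",34),("tray_empty",17),("tray_full",17),("tape",0),("hook_tip",0)]:
        for o in outline_of(n,c)[:2]:
            r=rect(c,o["mask"],z)[:,:2].astype(np.float32)
            (cx,cy),(w,h),a=cv2.minAreaRect(r)
            print(c,n,round(o["confidence"],2),np.round(o["pixel"]),"area",o["mask"].sum(),"rect",np.round([cx,cy,w,h,a],1))
E
```

```text
scene hook_tool 0.84 [268. 268.] area 1357 rect [ 492.  -145.   193.7   31.6    3.9]
scene tray_empty 0.78 [216. 431.] area 6179 rect [ 754.9 -271.9  126.6  230.     2.7]
scene tray_full 0.9 [140. 297.] area 3661 rect [737.   57.2 234.4 127.2  86.1]
scene tape 0.69 [244. 313.] area 5589 rect [ 5.659e+02 -8.930e+01  4.240e+01  5.986e+02  2.000e-01]
scene hook_tip 0.84 [267. 267.] area 1407 rect [ 508.  -129.9  204.5   35.7    3.9]
side hook_tool 0.56 [233. 256.] area 104 rect [ 556.8 -142.5   57.7   13.     4.3]
side tray_empty 0.55 [260. 385.] area 2314 rect [ 775.  -253.3   84.1  195.1    1.9]
side tray_full 0.88 [183. 325.] area 1525 rect [740.8  51.3 250.4 121.   88.2]
side tray_full 0.62 [260. 382.] area 2410 rect [ 7.759e+02 -2.525e+02  8.720e+01  2.006e+02  4.000e-01]
side tape 0.67 [200. 249.] area 1125 rect [566.3  50.3 324.7  40.9  89.8]
side hook_tip 0.48 [232. 258.] area 91 rect [565.7 -93.8  61.4  13.3   2.9]
```

View pics/scene0.png

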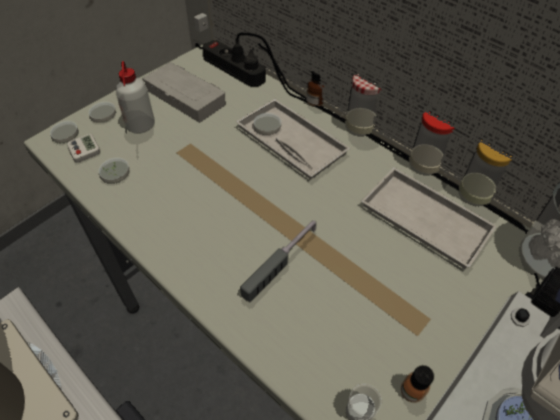

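View pics/side0.png

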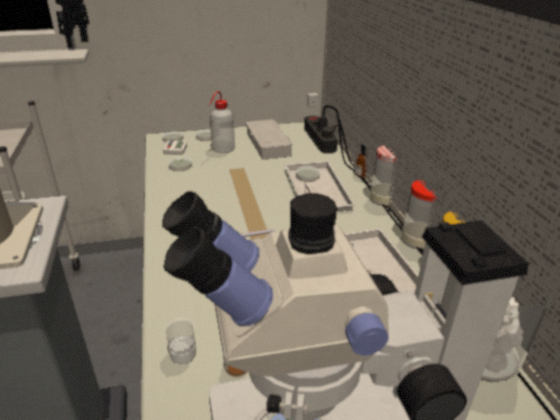

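Scene: the hook tool spans roughly (row 290, col 250) at the grip to (225, 315) at the tip. The empty tray is at (216, 431), the full tray at (140, 297), and the tape runs (150,185)–(325,420). The microscope blocks the side view of the empty tray. Next I fit the tool and tray poses to the masks.

```bash
cat >> h.py <<'E'
from scipy.optimize import minimize
def sil(cam,parts,pose):
    x,y,a=pose;a=np.radians(a);M=np.zeros((420,560),np.uint8)
    m=np.zeros((1680,2240),np.uint8)
    for lo,hi in parts:
        c=np.array([[i,j,k] for i in (lo[0],hi[0]) for j in (lo[1],hi[1]) for k in (lo[2],hi[2])],float)
        w=np.c_[x+c[:,0]*np.cos(a)-c[:,1]*np.sin(a),y+c[:,0]*np.sin(a)+c[:,1]*np.cos(a),c[:,2]]
        p=(proj(cam,w)[:,::-1]+.5)*4
        cv2.fillConvexPoly(m,cv2.convexHull(p.astype(np.int32)),1)
    return cv2.resize(m.astype(np.float32),(560,420),interpolation=cv2.INTER_AREA)
HOOK=[((-50,-11,0),(50,11,34)),((50,-4,24),(139,4,32)),((131,-4,0),(139,4,32))]
TRAY=[((-58,-113,0),(58,113,17.5))]
def fit(cam,parts,mask,p0,f=None):
    f=lambda p:np.abs(sil(cam,parts,p)-mask).sum()
    p0=np.array(p0,float);s=np.vstack([p0]+[p0+d for d in np.diag([15,15,6.])])
    r=minimize(f,p0,method="Nelder-Mead",options=dict(initial_simplex=s,xatol=.1,fatol=.5))
    return r.x,r.fun/mask.sum()
E
python3 - <<'E'
from h import *
get_image("scene")
for n,P,p0 in [("hook_tool",HOOK,(455,-147,4)),("tray_empty",TRAY,(750,-272,2)),("tray_full",TRAY,(735,57,-4))]:
    o=outline_of(n,"scene")[0]; r,e=fit("scene",P,o["mask"],p0); print(n,r.round(1),round(e,3))
s=state(); print(np.round(s["ee_rot"],2),camera_model("wrist")["R"],camera_model("wrist")["t"])
print("microscope",ray("scene",[(292,518),(360,465),(400,437),(385,418)],0).round())
E
```

```text
hook_tool [ 456.7 -140.5    4.3] 0.272
tray_empty [ 762.7 -271.2    2.3] 0.035
tray_full [745.1  63.1  -2.2] 0.187
[[-0.96  0.28 -0.  ]
 [ 0.28  0.96 -0.  ]
 [ 0.   -0.   -1.  ]] [[ 2.81054969e-01  9.59691664e-01 -1.18519233e-04]
 [ 9.25838256e-01 -2.71108156e-01  2.63294304e-01]
 [ 2.52649217e-01 -7.41099022e-02 -9.64715552e-01]] [-623.74209635  -34.26090443  376.51157451]
microscope [[ 734. -479.    0.]
 [ 563. -468.    0.]
 [ 481. -468.    0.]
 [ 481. -434.    0.]]
```

```bash
python3 -m creep '[[[0.085,0.0175,-0.046,0,0,0,1.3],[0.085,0.0175,-0.046,0,0,0,1.3],[0.085,0.0175,-0.046,0,0,0,1.3],[0.085,0.0175,-0.046,0,0,0,1.3],[0.085,0.0175,-0.046,0,0,0,1.3],[0.085,0.0175,-0.046,0,0,0,1.3],[0.085,0.0175,-0.046,0,0,0,1.3],[0.085,0.0175,-0.046,0,0,0,1.3],[0.085,0.0175,-0.046,0,0,0,1.3],[0.085,0.0175,-0.046,0,0,0,1.3],[0.085,0.0175,-0.046,0,0,0,1.3],[0.085,0.0175,-0.046,0,0,0,1.3]]]'
python3 -m creep '[[[0.085,0.0175,-0.046,0,0,0,1.3],[0.085,0.0175,-0.046,0,0,0,1.3],[0.085,0.0175,-0.046,0,0,0,1.3],[0.085,0.0175,-0.046,0,0,0,1.3],[0.085,0,0,0,0,0,0],[0.085,0,0,0,0,0,0]]]'
python3 - <<'E'
from h import *
im=get_image("wrist"); cv2.imwrite("pics/w1.png",im[:,:,::-1])
o=outline_of("hook_tool","wrist")[0]; print(o["confidence"],o["pixel"],o["mask"].sum())
print(fit("wrist",HOOK,o["mask"],(457,-140,4.3)))
s=state();print(s["ee_pos"],np.round(s["ee_rot"],3))
E
```

```text
time_s: 2.0
ee_pos: [386.7, 45.7, 231.8]
ee_rot: [[-1.0, 0.013, 0.001], [0.013, 1.0, 0.0], [-0.001, 0.0, -1.0]]
wrist_force: [1.1, 0.2, 0.0]
width: 0.99
grasp_force: 0.0
time_s: 2.6
ee_pos: [456.0, -137.3, 231.1]
ee_rot: [[-0.997, -0.074, -0.001], [-0.074, 0.997, 0.0], [0.001, 0.0, -1.0]]
wrist_force: [-0.1, 1.1, -0.5]
width: 1.0
grasp_force: 0.0
0.81 [190.2, 270.6] 2439
(array([ 456.54287141, -139.3148406 ,    3.44565769]), np.float64(0.08638273882738827))
[ 455.486968   -135.57690846  231.07842219] [[-0.997 -0.077 -0.001]
 [-0.077  0.997  0.001]
 [ 0.001  0.001 -1.   ]]
```

View pics/w1.png

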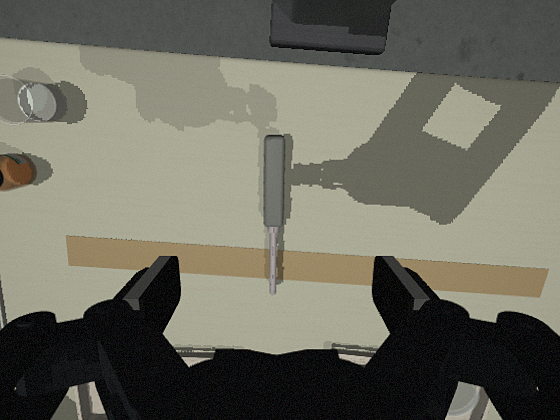

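Wrist view shows the tool at cols 264–285, rows 135–294, and the model fits well at (456.5, −139.3, yaw 3.4°). Descending to grasp it.

```bash
python3 -m creep '[[[0.085,0.0005,-0.003,-0.045,0,0,-0.9],[0.085,0,0,-0.045,0,0,0],[0.085,0,0,-0.045,0,0,0],[0.085,0,0,-0.045,0,0,0],[0.085,0,0,-0.03,0,0,0],[0.085,0,0,-0.016,0,0,0],[0.085,0,0,0,0,0,0]]]' 60
python3 -m creep '[[[0.01,0,0,0,0,0,0],[0.01,0,0,0,0,0,0],[0.01,0,0,0,0,0,0],[0.01,0,0,0,0,0,0],[0.01,0,0,0,0,0,0],[0.01,0,0,0,0,0,0],[0.01,0,0,0,0,0,0],[0.01,0,0,0,0,0,0]]]' 60
```

```text
time_s: 3.4
ee_pos: [454.9, -137.3, 3.6]
ee_rot: [[-0.998, -0.064, -0.004], [-0.064, 0.998, 0.002], [0.004, 0.002, -1.0]]
wrist_force: [0.0, -0.8, 0.7]
width: 0.997
grasp_force: 0.0
time_s: 4.2
ee_pos: [457.3, -139.6, 6.3]
ee_rot: [[-0.998, -0.061, 0.002], [-0.061, 0.998, -0.0], [-0.002, -0.001, -1.0]]
wrist_force: [-0.8, 1.4, 8.4]
width: 0.248
grasp_force: 59.2
```

```bash
python3 -m creep '[[[0.01,0,0,0.03,0,0,0],[0.01,0,0,0.04,0,0,0],[0.01,0.02,-0.02,0,0,0,-0.5],[0.01,0.025,-0.025,0,0,0,-0.5],[0.01,0.025,-0.025,0,0,0,-0.5],[0.01,0.025,-0.025,0,0,0,-0.5],[0.01,0.025,-0.025,0,0,0,-0.5],[0.01,0.02,-0.011,0,0,0,-0.5],[0.01,0,0,0,0,0,-0.5],[0.01,0,0,0,0,0,0],[0.01,0,0,0,0,0,0]]]' 60
python3 - <<'E'
from h import *
s=state();print(s["ee_pos"],np.round(s["ee_rot"],3),s["grasp_force"])
im=get_image("scene"); 
o=outline_of("tray_empty","scene")[0]; print(fit("scene",TRAY,o["mask"],(762,-271,2.3)),o["mask"].sum())
p=np.array(s["ee_pos"]);b=p[2]-6.3
tip=proj("scene",[p[0]-1+135,p[1],b]); top=proj("scene",[p[0]-1+135,p[1],b+28]); print(tip,top)
rim=proj("scene",[[710.7+k*np.sin(.04)*-1,-273+k,17] for k in(-100,0,100)]);print(rim)
big=cv2.resize(im[140:300,300:520],None,fx=3.5,fy=3.5,interpolation=cv2.INTER_CUBIC)[:,:,::-1].copy()
for q,c in [(tip,(0,0,255)),(top,(0,255,0)),(rim,(255,0,0))]:
    for r,cc in q: cv2.circle(big,(int((cc-300+.5)*3.5),int((r-140+.5)*3.5)),3,c,-1)
cv2.imwrite("pics/s2.png",big)
w=get_image("wrist");cv2.imwrite("pics/w2.png",w[:,:,::-1])
E
```

```text
time_s: 5.3
ee_pos: [595.3, -269.6, 74.9]
ee_rot: [[-1.0, -0.001, -0.002], [-0.001, 1.0, 0.001], [0.002, 0.001, -1.0]]
wrist_force: [-0.3, 0.1, -1.0]
width: 0.248
grasp_force: 59.2
[ 595.34582574 -269.56908776   74.94133545] [[-1.    -0.001 -0.002]
 [-0.001  1.     0.001]
 [ 0.002  0.001 -1.   ]] 59.20142412185669
(array([ 767.34102802, -274.21166658,   -1.20789826]), np.float64(0.9609375)) 3288
[[203.72437308 426.24391908]] [[193.23610199 430.23199565]]
[[258.76833361 464.09392651]
 [228.68231731 415.47259782]
 [200.74859984 369.98073022]]
```

View pics/s2.png

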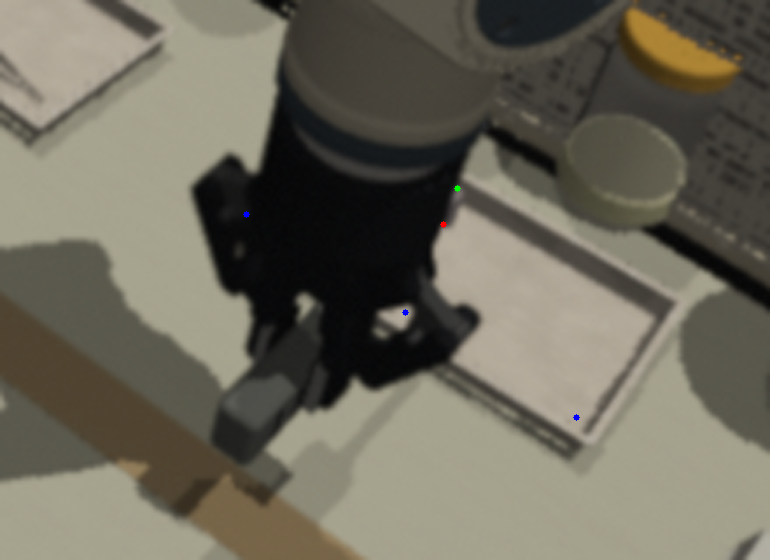

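View pics/w2.png

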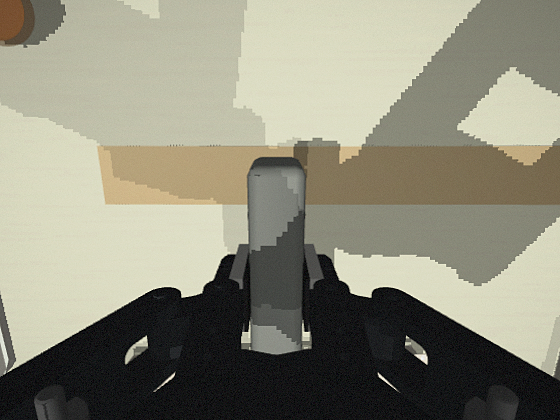

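The overlaid tip (red) matches the visible tip. The overlaid rim lies about 10 mm too far back, so the real near inner face is at x ≈ 700. The tip at x ≈ 729 is safely behind it, so I lower now.

```bash
python3 -m creep '[[[0.01,0,0,-0.025,0,0,0],[0.01,0,0,-0.02,0,0,0],[0.01,0,0,-0.012,0,0,0],[0.01,0,0,-0.005,0,0,0],[0.01,0,0,0,0,0,0]]]'
python3 -m creep '[[[0.01,-0.006,0,0,0,0,0],[0.01,-0.006,0,0,0,0,0],[0.01,-0.006,0,0,0,0,0],[0.01,-0.006,0,0,0,0,0],[0.01,-0.006,0,0,0,0,0],[0.01,-0.007,0,0,0,0,0],[0.01,-0.007,0,0,0,0,0],[0.01,-0.008,0,0,0,0,0],[0.01,-0.008,0,0,0,0,0],[0.01,-0.008,0,0,0,0,0]]]'
```

```text
time_s: 5.95
ee_pos: [596.3, -270.1, 12.9]
ee_rot: [[-1.0, -0.001, -0.001], [-0.001, 1.0, 0.0], [0.001, 0.0, -1.0]]
wrist_force: [0.2, 0.5, -2.3]
width: 0.249
grasp_force: 59.2
time_s: 6.95
ee_pos: [528.2, -270.5, 13.5]
ee_rot: [[-1.0, -0.0, 0.001], [-0.0, 1.0, -0.0], [-0.001, -0.0, -1.0]]
wrist_force: [2.7, -0.9, -0.4]
width: 0.251
grasp_force: 59.2
```

```bash
python3 -m creep '[[[0.01,-0.009,0,0,0,0,0],[0.01,-0.009,0,0,0,0,0],[0.01,-0.009,0,0,0,0,0],[0.01,-0.009,0,0,0,0,0],[0.01,-0.009,0,0,0,0,0],[0.01,-0.008,0,0,0,0,0],[0.01,-0.007,0,0,0,0,0],[0.01,-0.006,0,0,0,0,0],[0.01,-0.005,0,0,0,0,0],[0.01,-0.003,0,0,0,0,0],[0.01,0,0,0,0,0,0]]]'
python3 - <<'E'
from h import *
s=state();print(s["ee_pos"],s["wrist_force"])
im=get_image("scene"); 
o=outline_of("tray_empty","scene")[0]; print(o["mask"].sum())
p=np.array(s["ee_pos"]);b=p[2]-6.3
tip=proj("scene",[p[0]-1+135,p[1],b]); ed=proj("scene",[[x,y,0] for x in(546,586) for y in (-380,-280,-150)])
big=cv2.resize(im[140:340,280:500],None,fx=3,fy=3,interpolation=cv2.INTER_CUBIC)[:,:,::-1].copy()
for q,c in [(tip,(0,0,255)),(ed,(255,0,0))]:
    for r,cc in q: cv2.circle(big,(int((cc-280+.5)*3),int((r-140+.5)*3)),3,c,-1)
cv2.imwrite("pics/s3.png",big)
E
```

```text
time_s: 8.05
ee_pos: [454.1, -270.2, 13.3]
ee_rot: [[-1.0, -0.0, -0.001], [-0.0, 1.0, 0.0], [0.001, 0.0, -1.0]]
wrist_force: [1.6, -0.1, -0.0]
width: 0.247
grasp_force: 59.3
[ 454.11163012 -270.24393597   13.26814393] [ 1.60782959 -0.06430566 -0.02175089]
3840
```

View pics/s3.png

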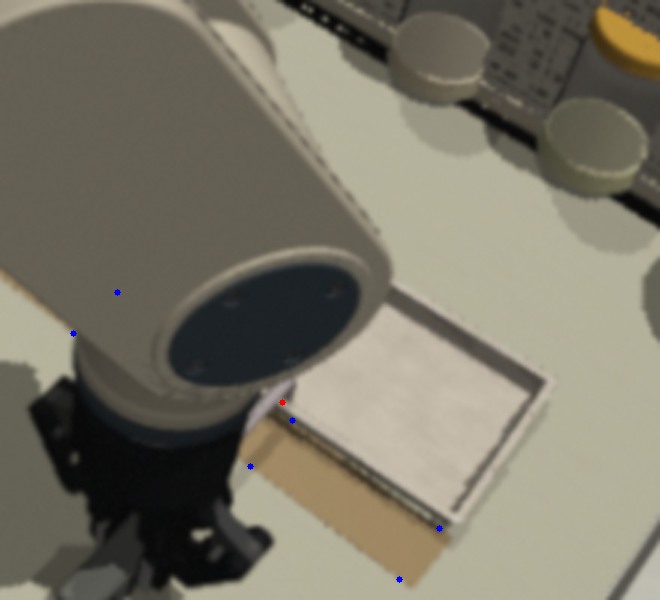

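The tray is parallel to the tape with its near rim at the tape's far edge and the tip at x ≈ 588. It needs about 17 mm more.

```bash
python3 -m creep '[[[0.01,-0.004,0,0,0,0,0],[0.01,-0.005,0,0,0,0,0],[0.01,-0.005,0,0,0,0,0],[0.01,-0.003,0,0,0,0,0],[0.01,0,0,0,0,0,0],[0.01,0,0,0,0,0,0]]]'
python3 -m creep '[[[0.01,0.004,0,0,0,0,0],[0.01,0.004,0,0,0,0,0],[0.01,0,0,0.03,0,0,0],[0.01,0,0,0.04,0,0,0],[0.01,0,0,0.01,0,0,0],[0.01,0,0.03,0,0,0,0],[0.01,0,0.04,0,0,0,0],[0.01,0,0.04,0,0,0,0],[0.01,0,0.04,0,0,0,0],[0.01,0,0.04,0,0,0,0],[0.01,0,0,0,0,0,0]]]'
python3 - <<'E'
from h import *
im=get_image("scene")
o=outline_of("tray_empty","scene")[0]
print(o["mask"].sum(),fit("scene",TRAY,o["mask"],(628,-272,0)))
ed=proj("scene",[[x,y,0] for x in(546,566,586) for y in (-380,-280,-150)])
big=cv2.resize(im[140:340,260:480],None,fx=3,fy=3,interpolation=cv2.INTER_CUBIC)[:,:,::-1].copy()
for r,cc in ed: cv2.circle(big,(int((cc-260+.5)*3),int((r-140+.5)*3)),2,(255,0,0),-1)
cv2.imwrite("pics/s4.png",big)
E
```

```text
time_s: 8.75
ee_pos: [437.1, -270.2, 13.2]
ee_rot: [[-1.0, -0.0, -0.001], [-0.0, 1.0, 0.001], [0.001, 0.001, -1.0]]
wrist_force: [-0.1, 0.2, -1.8]
width: 0.252
grasp_force: 59.1
time_s: 9.85
ee_pos: [444.7, -76.6, 92.8]
ee_rot: [[-1.0, -0.005, -0.002], [-0.005, 1.0, 0.001], [0.002, 0.001, -1.0]]
wrist_force: [-0.3, -0.6, -1.7]
width: 0.245
grasp_force: 59.4
7987 (array([ 623.2988754 , -271.12548047,    2.74163748]), np.float64(0.030721797921622638))
```

View pics/s4.png

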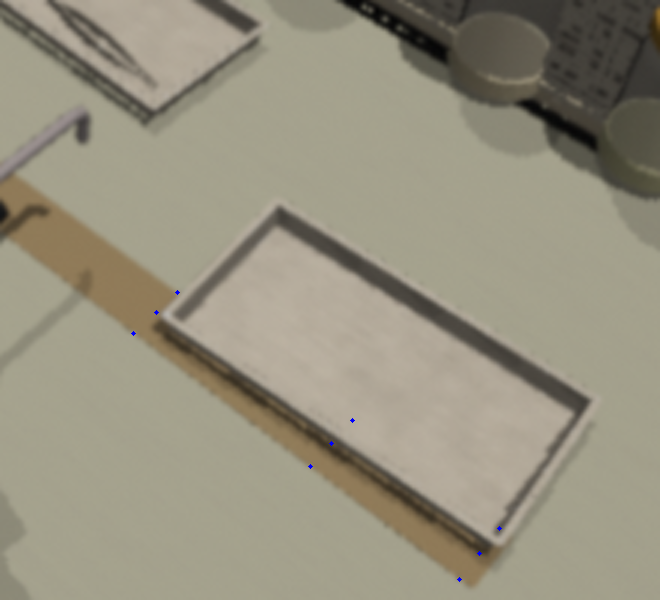

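The near rim lies mid-tape and parallel to it. Setting the tool down at y ≈ −77, clear of both trays.

```bash
python3 -m creep '[[[0.01,0,0,-0.03,0,0,0],[0.01,0,0,-0.03,0,0,0],[0.01,0,0,-0.015,0,0,0],[0.01,0,0,-0.007,0,0,0],[0.01,0,0,-0.004,0,0,0],[0.01,0,0,0,0,0,0],[0.01,0,0,0,0,0,0]]]'
```

```text
time_s: 10.65
ee_pos: [446.2, -80.7, 7.9]
ee_rot: [[-1.0, -0.0, 0.001], [-0.0, 1.0, -0.0], [-0.001, -0.0, -1.0]]
wrist_force: [0.1, -0.8, -1.8]
width: 0.251
grasp_force: 59.4
```

```bash
python3 -m creep '[[[0.01,0,0,-0.001,0,0,0],[0.01,0,0,-0.001,0,0,0],[0.01,0,0,0,0,0,0]]]'
python3 -m creep '[[[0.03,0,0,0,0,0,0],[0.05,0,0,0,0,0,0],[0.07,0,0,0,0,0,0],[0.085,0,0,0,0,0,0],[0.085,0,0,0,0,0,0],[0.085,0,0,0,0,0,0],[0.085,0,0,0.02,0,0,0],[0.085,0,0,0.04,0,0,0],[0.085,0,0,0.05,0,0,0],[0.085,-0.02,0.03,0.04,0,0,0],[0.085,-0.02,0.04,0,0,0,0],[0.085,0,0.04,0,0,0,0]]]'
python3 -m creep '[[[0.085,0,0.045,0,0,0,0],[0.085,0,0.045,0,0,0,0],[0.085,0,0.045,0,0,0,0],[0.085,0,0.045,0,0,0,0],[0.085,0,0,0,0,0,0],[0.085,0,0,0,0,0,0],[0.085,0,0,0,0,0,0]]]'
python3 - <<'E'
from h import *
im=get_image("scene");cv2.imwrite("pics/s5.png",im[:,:,::-1])
for n,P,p0 in [("hook_tool",HOOK,(445,-80,0)),("tray_empty",TRAY,(625,-272,2)),("tray_full",TRAY,(745,63,-2))]:
    o=outline_of(n,"scene")[0]; r,e=fit("scene",P,o["mask"],p0); print(n,r.round(1),round(e,3))
E
```

```text
time_s: 10.95
ee_pos: [446.2, -80.5, 6.3]
ee_rot: [[-1.0, -0.001, 0.001], [-0.001, 1.0, -0.0], [-0.001, -0.0, -1.0]]
wrist_force: [-0.3, -0.9, 9.1]
width: 0.248
grasp_force: 60.8
time_s: 12.15
ee_pos: [405.0, 28.1, 153.5]
ee_rot: [[-1.0, 0.002, 0.001], [0.002, 1.0, 0.0], [-0.001, 0.0, -1.0]]
wrist_force: [0.2, -0.1, -0.1]
width: 0.993
grasp_force: 0.0
time_s: 12.85
ee_pos: [406.6, 206.7, 152.2]
ee_rot: [[-1.0, -0.0, -0.001], [-0.0, 1.0, -0.001], [0.001, -0.001, -1.0]]
wrist_force: [0.2, 0.0, 0.3]
width: 0.997
grasp_force: 0.0
hook_tool [445.  -81.5   0.5] 0.11
tray_empty [ 623.9 -271.2    2.3] 0.037
tray_full [745.1  63.5  -2.7] 0.219
```

View pics/s5.png

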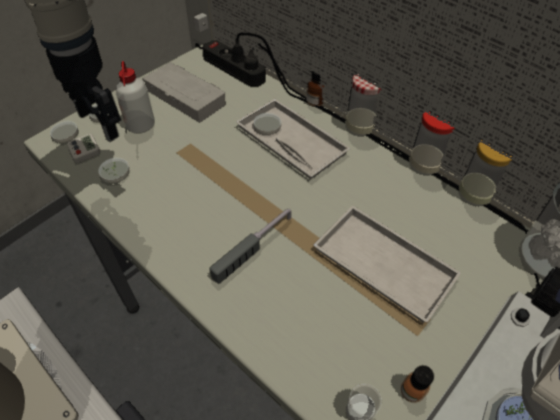

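The tool lies flat at (240, 250). The empty tray's near rim is on the tape at (250,320)–(310,425), and the full tray hasn't moved.

```bash
python3 -c "from plant import *; print(finish_job())"
```

```text
the job is handed in; nothing more can be done
None
```

The job is handed in: the empty tray's near rim lies on the tape and roughly parallel to it, the full tray was left in place, and the hook tool lies flat clear of both trays, at about 13 s of the 51 s allowed.

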